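# Dock a board carrier on its three-ball base

## Robot

A 6-joint arm with a two-finger parallel gripper is mounted at the origin on the work surface. World frame = base frame: x ahead of the robot, y to its left, z up, the work surface at z = 0. Lengths are in m, angles in rad, forces in N, time in s.
With the tool pointing down it reaches from about 0.3 to 0.775 m from the base axis. Payload 14.6 kg.
Tool frame: the origin (TCP) lies at the very end of the fingers, on their centre line; the grasp point (between the pads) lies 19 mm behind it; z points along the fingers, y is the line along which they close (so a half turn about z gives the same grasp; the last joint's range is limited). The gripper opens to 94 mm and grips with 3 to 60 N. Pads are 16 mm wide; open, the fingers measure 119 mm over their backs; the gripper's body (75 mm by 177 mm) begins 78 mm behind the grasp point.
Start: joints at [-1.372, 0.3, 1.521, -0, 1.321, -0.067], TCP at [0.144, -0.531, 0.205] pointing down, gripper open.
Joint ranges: [-3.03, 3.03], [-0.79, 2.21], [0.23, 2.52], [-1.04, 4.18], [0, 3.07], [-2.55, 2.55]. Speed limits (rad/s): [2.22, 2.22, 2.57, 3.14, 3.14, 3.14].

## Interface

Orientations are given as [roll, pitch, yaw] about the fixed x, y, z axes, in that order (R = Rz(yaw) Ry(pitch) Rx(roll)).
In Python, from station import ctrl gives the robot as it stands.
- The arm moves only by the tool move_arm, never from a script. Its argument "increments" is a list of rows, each a list of 7 numbers: the opening, from 0 (shut) to 1 (fully open), then the shift along the tool's x, y, z in units of 50 mm (1.0 is 50 mm), then the turn, a rotation vector about the tool's x, y, z in rad. In form: [[claw, tx, ty, tz, rx, ry, rz], ...]. A call has 1 to 20 rows; each row shifts and turns the commanded pose from where the row before left it, along the tool's axes as they then stand; what a row does not reach is not made up. A row lasts 1/10 s, in which the tool goes at most 50 mm and 8.59 degrees, less where a joint would pass 70% of its speed; a pose out of reach is approached as far as the arm can. A call is refused whole if a number of a shift passes 1 or a number of a turn 0.15, either way. A call with a gripper value outside its range is refused whole. The fingers move at their own pace and stop on an object; "force" is the grip in N (left out, the last holds). Time passes only in rows, so rows that do not move let the fingers close. It gives the time, the measured TCP pose, the force, the opening and the grip force at its end, in the units of the state.
- ctrl.get_obs(): the state, without advancing time (a new reading comes with each control period).
- ctrl.camera(name): name is "side" or "top" or "wrist"; returns a dict with "color" (384x512x3 uint8, blue, green, red), "K" (3x3 intrinsics, pixels), "distortion" ([k1, k2, p1, p2, k3] as OpenCV has them; the pictures are not rectified), "pose" (4x4, takes a point from camera to world coordinates); the wrist camera has in their place "tool_from_camera" (4x4, takes a point from camera to tool coordinates, whose origin is the TCP and whose axes are the flange's). Camera axes: x right, y down, z forward; pixel columns grow to the right and rows downward; lengths in m; the calibration is good to about 2 mm. A picture is of the moment at which its call begins: read the wrist's pose just before it. There is no depth.
- ctrl.hand_in(): hands the job in; it is judged then, once.
Trained networks look in a picture, given as the dict that the camera call returned (one of the last four; its "shot" number tells which), for a name from the list of things; names that differ only in an ending like _2 or _b are one class to them, and where a whole thing is asked for, a point or a joint stands for the part that bears it (a point fixed in the world has none). Each returns a list of dicts, best first, with "conf" (0 to 1); they miss things now and then, are a little off and sometimes report something else, mostly with a low value. They report only what shows in the picture. A call takes as long as a camera call. They do not tell look-alikes from the thing itself.
- ctrl.cut_out(name, picture): "mask" (384x512 bool, what is visible of it) and "centre" ([row, column] in pixels, amid what is visible of it).
The state is a dict: "time_s": time; "qpos": joint angles; "joint_vel": joint speeds; "tau": joint torques, N m; "ee_pos": TCP position; "eef_rot": TCP orientation; "force": force on the tool from outside, world axes, zero at the start; "moment": the same for the moment, N m; "grip_width": finger opening in m; "grip_force": force on a finger pad.
Only numpy, scipy, OpenCV 4.12 (cv2) and the standard library are available. Lean on these libraries where they do the work, as an engineer would, in place of code of your own. Each camera call takes 0.05 s, during which the arm holds its last target. There are 200 camera calls.

## Task

Take the board carrier by its grip and set it, tab end over the single ball, onto the three-ball docking base, working it down past the two sprung noses until they pull it fully home on the balls. Then bed it with a steady push straight down of about 20 N (beyond its own weight) for one second, never pushing with more than 35 N, let go, and leave the other things on the bench alone.

Things in the scene. Friction and masses are not known exactly. Their poses are not given: they have to be found in the camera images.
- plate: the board carrier: an aluminium plate 110 (x) x 100 (y) x 6 mm with two green circuit boards and a 34 mm wide tab sticking out 18 mm at its +x end. Origin: centre of its underside (the feet it stands on), z up; plate top at z = 16 mm. 0.36 to 0.56 kg. It starts on the mat.
- plate_grip (a point): point to hold the carrier by, in the black upright grip block at its middle: block 50 mm long in x, 16 mm thick in y (pinch across y from above), from 16 to 66 mm above the carrier's origin; this point is 54 mm above the origin, axes as the carrier's
- plate_tab (a point): on the tab's top, straight above the single V groove (x = 50, y = 0, z = 16 mm in the carrier). Two more grooves are under x = -32, y = +-32 mm. Grooves have polished 45 degree flanks, open 10 mm to either side and point to the middle: they centre on the balls if the carrier is free to shift
- plate_bar (a point): middle of the round steel bar along the carrier's left (+y) side: 8 mm thick, 60 mm long in x, centre at y = 56, z = 13 mm in the carrier; a like bar is on the right side
- dock: the docking base, fixed: dark steel slab 150 (x) x 190 (y) x 12 mm, origin at the centre of its underside, z up. On it stand three ball posts and, at y = +-86 mm, two blocks 34 x 16 mm, 62 mm high, that hold the sprung noses
- dock_home (a point): point 36 mm above the base's origin, where the carrier's origin is when fully home; x points to the single ball, and the carrier's x must point the same way
- dock_ball (a point): centre of the single ball, x = 50, y = 0, z = 34.6 mm in the base; two more at x = -32, y = +-32 mm. Steel, 16 mm, rigid: a push on them must be judged by force, not by height
- dock_nose (a point): where the left sprung nose rests (y = 63.3, z = 53 mm in the base; the right one at y = -63.3): steel, 10 mm round, 22 mm long in x, yields only outward, 4.5 N to start, 1.5 N per mm. The bars meet the noses 9 mm above home; a level push past both takes 5 to 10 N (up to 20 N if one side snaps first); from 4 mm above home they pull the carrier down
- driver: screwdriver, 170 mm long, lying between the two; origin under its middle, x along it; leave alone
- cutters: side cutters with blue grips, about 130 mm long, lying down; origin near the pivot, x towards the jaws; leave alone
- spool: grey solder spool, 56 mm across, 36 mm high, standing; origin under its centre; leave alone
- flux_jar: small jar, 44 mm across, 45 mm high; origin under its centre; leave alone
- multimeter: black hand multimeter 75 (x) x 140 (y) x 34 mm, lying face up; origin under its centre; leave alone
- parts_tray: clear open tray with six compartments, 110 x 160 x 30 mm; origin under its centre; leave alone
Not all that is in view belongs to the job. Of the things that look like the plate, the larger one is meant.

How it is judged:
By the outcome, as a careful person would: the job done as asked, in the order asked, and still so for the second after the job is handed in, with the robot touching nothing.
It also fails if it takes over 64 s, if anything falls off the work surface, if the arm or the gripper's body presses on something with over 40 N, if the wrist force passes 120 N, or if a joint passes its speed limit or range.

## Working session

There is one attempt and no reset: what is moved stays moved. The work goes in short steps, Python scripts to look and compute and a tool call to move; the robot and the scene stay as the last step left them, time stands still between calls to the robot, and variables do not carry over. Pictures are saved under pics/ and viewed, at most 10 in all, crops included, and the job is handed in when it is done.

Besides the shell and the picture viewer there is one more tool, called after "Request:" in YAML: its name, and indented under it one key for each argument. move_arm: Moves the arm, as the interface text tells. Its arguments: {"type":"object","properties":{"increments":{"type":"array","items":{"type":"array","items":{"type":"number"}}},"force":{"type":"number"}},"required":["increments"]}

```bash
mkdir -p pics; ls; python3 - <<'E'
from station import ctrl
import cv2,numpy as np
o=ctrl.get_obs();print({k:np.round(v,3) for k,v in o.items()})
ims=[]
for n in ("top","side"):
    c=ctrl.camera(n);ims.append(c["color"]);print(n,c["K"],c["distortion"],np.round(c["pose"],4).tolist())
    cv2.imwrite(f"pics/{n}0.png",cv2.resize(c["color"],(800,600),interpolation=cv2.INTER_CUBIC))
    for t in ("plate","dock","plate_grip","driver"):
        for r in ctrl.cut_out(t,c)[:3]: print(n,t,round(r["conf"],2),np.round(r["centre"]),r["mask"].sum())
c=ctrl.camera("wrist");print(c["K"],c["distortion"],np.round(c["tool_from_camera"],4).tolist())
E
```

```text
pics
{'time_s': np.float64(0.0), 'qpos': array([-1.372,  0.3  ,  1.522,  0.   ,  1.321, -0.067]), 'joint_vel': array([ 0.   , -0.002,  0.001,  0.   , -0.001,  0.001]), 'tau': array([-1.0000e-03, -5.3181e+01, -3.5274e+01,  7.1000e-02,  2.4000e-02,
       -0.0000e+00]), 'ee_pos': array([ 0.144, -0.53 ,  0.205]), 'eef_rot': array([-3.14 , -0.   ,  0.266]), 'force': array([ 0.215, -0.483, -0.137]), 'moment': array([ 0.018, -0.023, -0.003]), 'grip_force': np.float64(0.0), 'grip_width': np.float64(0.094)}
top [[382.60786937   0.         250.77212153]
 [  0.         382.60786937 183.90388366]
 [  0.           0.           1.        ]] [-0.03681727  0.          0.          0.          0.        ] [[-0.0282, -0.9973, 0.0674, 0.4455], [-0.9996, 0.0288, 0.0072, 0.1421], [-0.0091, -0.0672, -0.9977, 1.012], [0.0, 0.0, 0.0, 1.0]]
top plate 0.95 [179. 225.] 1892
top plate 0.78 [298. 188.] 1032
top dock 0.83 [161. 383.] 4109
top plate_grip 0.87 [180. 224.] 1877
top plate_grip 0.77 [296. 187.] 1048
top plate_grip 0.19 [122. 303.] 393
top driver 0.98 [213. 309.] 332
top driver 0.61 [166. 382.] 4119
side [[378.18367882   0.         256.84342266]
 [  0.         378.18367882 189.4219842 ]
 [  0.           0.           1.        ]] [-0.03518159  0.          0.          0.          0.        ] [[-0.984, -0.1223, 0.1296, 0.3657], [-0.178, 0.7036, -0.6879, 0.7693], [-0.0071, -0.7, -0.7141, 0.7154], [0.0, 0.0, 0.0, 1.0]]
side plate 0.85 [284. 362.] 1461
side plate 0.82 [225. 229.] 1920
side dock 0.62 [123. 255.] 1975
side plate_grip 0.87 [228. 230.] 1887
side plate_grip 0.76 [282. 359.] 1450
side driver 0.62 [167. 286.] 338
[[286.80673914   0.         253.86470073]
 [  0.         286.80673914 190.65913538]
 [  0.           0.           1.        ]] [-0.05517165  0.          0.          0.          0.        ] [[0.0009, -0.9718, -0.2357, 0.0676], [1.0, 0.0008, 0.0004, -0.0006], [-0.0002, -0.2357, 0.9718, -0.1797], [0.0, 0.0, 0.0, 1.0]]
```

View pics/top0.png

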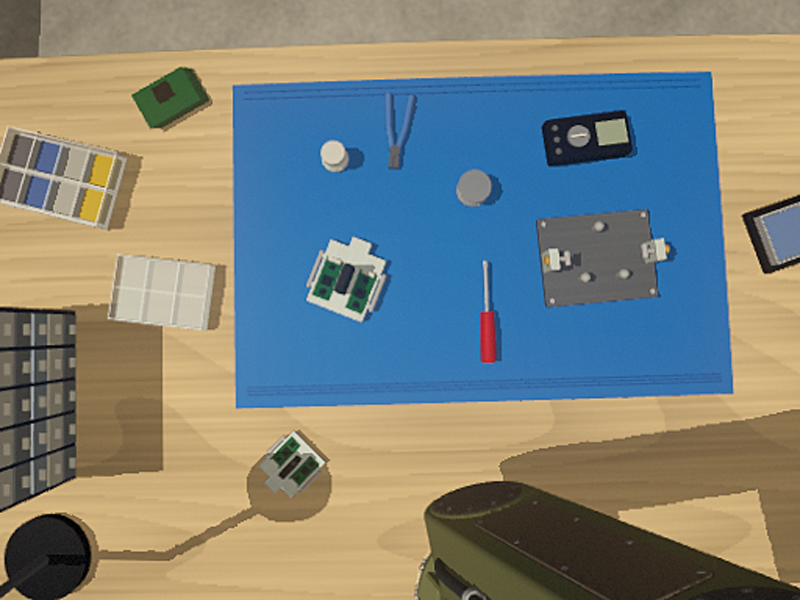

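View pics/side0.png

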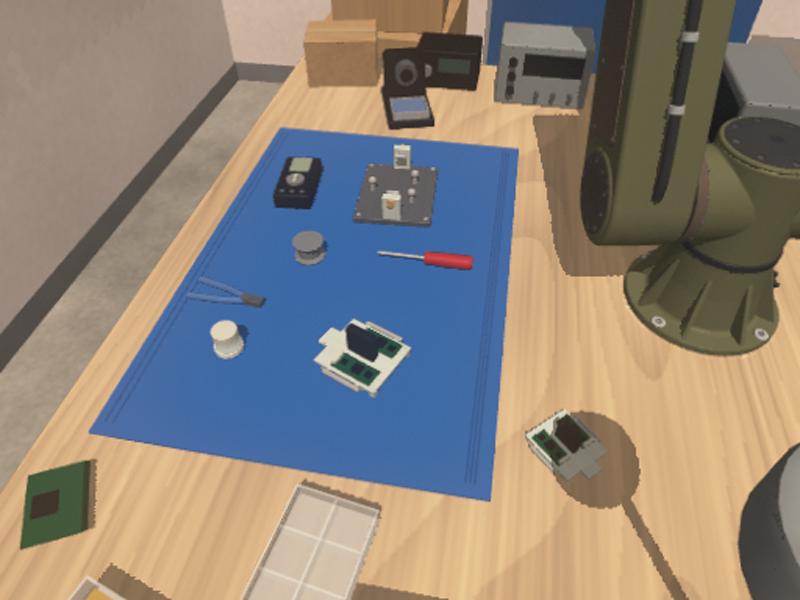

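The carriers to choose between are the one on the mat at top (347,280), tab towards (360,245), and a smaller look-alike off the mat at top (292,465). The larger one on the mat is the target. The dock is at top (600,258) with its single ball at (600,226). The driver is between them at (488,315). Next I'll fit models to the masks and check the choice in a crop.

```bash
cat > h.py <<'E'
from station import ctrl
import cv2,numpy as np
from scipy.optimize import minimize
from scipy.spatial.transform import Rotation as R
def box(x0,x1,y0,y1,z0,z1): return np.array([[x,y,z] for x in(x0,x1) for y in(y0,y1) for z in(z0,z1)])/1000.
PLATE=[box(-55,55,-50,50,10,16),box(55,73,-17,17,10,16),box(-30,30,52,60,9,17),box(-30,30,-60,-52,9,17),box(-25,25,-8,8,16,66)]
DOCK=[box(-75,75,-95,95,0,12),box(-17,17,78,94,12,62),box(-17,17,-94,-78,12,62)]+[box(x-6,x+6,y-6,y+6,12,42) for x,y in((50,0),(-32,32),(-32,-32))]
def T(p,rpy):
    M=np.eye(4);M[:3,:3]=R.from_euler('xyz',rpy).as_matrix();M[:3,3]=p;return M
def shot(n):
    o=ctrl.get_obs();c=ctrl.camera(n)
    if n=="wrist": c["pose"]=T(o["ee_pos"],o["eef_rot"])@c["tool_from_camera"]
    return c
def proj(P,c):
    M=np.linalg.inv(c["pose"]);return cv2.projectPoints(np.asarray(P,float),cv2.Rodrigues(M[:3,:3])[0],M[:3,3],c["K"],c["distortion"])[0][:,0]
def place(B,q,z): return B@R.from_euler('z',q[2]).as_matrix().T+[q[0],q[1],z]
def sil(model,q,z,c):
    m=np.zeros((384,512),np.uint8)
    for b in model: cv2.fillConvexPoly(m,cv2.convexHull(np.round(proj(place(b,q,z),c)*16).astype(np.int32)),1,cv2.LINE_8,4)
    return m>0
def fit(model,obs,q0,z=0.):
    def f(q): return sum(1-(s&m).sum()/max(1,(s|m).sum()) for c,m in obs for s in [sil(model,q,z,c)])
    best=None
    for d in (.02,.006,.002):
        S=np.array([q0]+[np.array(q0)+v for v in np.diag([d,d,d*8])])
        r=minimize(f,q0,method='Nelder-Mead',options=dict(initial_simplex=S,xatol=1e-4,fatol=1e-4));q0=r.x
    return q0,r.fun
def ray(px,z,c):
    u=cv2.undistortPoints(np.array([[px]],float),c["K"],c["distortion"])[0,0]
    d=c["pose"][:3,:3]@[u[0],u[1],1];o=c["pose"][:3,3];return o+d*(z-o[2])/d[2]
def draw(model,q,z,c,im,col):
    for b in model: cv2.polylines(im,[cv2.convexHull(np.round(proj(place(b,q,z),c)).astype(np.int32))],True,col,1)
E
python3 - <<'E'
from h import *
t=shot("top");s=shot("side")
a=ray((352/1.5625,280/1.5625),.02,t);b=ray((360/1.5625,245/1.5625),.016,t)
k=[ray((x/1.5625,y/1.5625),.035,t) for x,y in((600,226),(587,277),(624,273))]
d=k[0]-(k[1]+k[2])/2
tl=[x for x in ctrl.cut_out("plate",t)];sl=ctrl.cut_out("plate",s)
pt=min(tl,key=lambda r:np.hypot(*(np.array(r["centre"])-[179,225])))["mask"]
ps=min(sl,key=lambda r:np.hypot(*(np.array(r["centre"])-[225,229])))["mask"]
q0=[a[0],a[1],np.arctan2(b[1]-a[1],b[0]-a[0])]
print("plate0",q0)
for o in([(t,pt)],[(s,ps)],[(t,pt),(s,ps)]):
    q,f=fit(PLATE,o,q0);print("plate",np.round(q,4),round(f,3))
dt=ctrl.cut_out("dock",t)[0]["mask"]
c0=k[0]*32/82+(k[1]+k[2])/2*50/82
d0=[c0[0],c0[1],np.arctan2(d[1],d[0])];print("dock0",d0)
dq,f=fit(DOCK,[(t,dt)],d0);print("dock",np.round(dq,4),round(f,3))
im=t["color"].copy();draw(PLATE,q,0,t,im,(0,0,255));draw(DOCK,dq,0,t,im,(0,0,255))
cv2.imwrite("pics/c1.png",cv2.resize(im[120:230,180:440],None,fx=3,fy=3))
E
```

```text
plate0 [np.float64(0.5266703361998196), np.float64(0.21523805926846062), np.float64(-0.24200780208320094)]
plate [ 0.5305  0.2258 -0.4218] 0.084
plate [ 0.5308  0.2261 -0.4115] 0.046
plate [ 0.5306  0.2259 -0.4211] 0.132
dock0 [np.float64(0.5534602266127957), np.float64(-0.2004822918231438), np.float64(0.05883584623498179)]
dock [ 0.5526 -0.1991  0.0723] 0.046
```

View pics/c1.png

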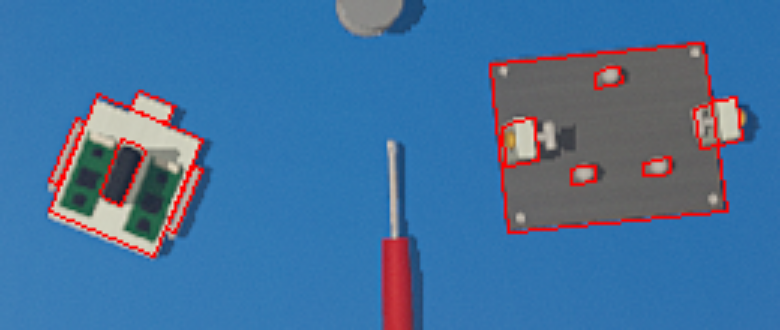

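The crop confirms it: the larger carrier with tab, grip and two bars is on the mat at crop (125,180), and the dock outline matches. Next I'll plan the approach, using the half-turned grasp to keep joint 6 mid-range.

```bash
cat >> h.py <<'E'
def plan(p,yaw,n,claw,rows=True):
    """n equal world steps from the present pose to TCP p, tool down, yaw; rows in tool axes/units"""
    o=ctrl.get_obs();M=R.from_euler('xyz',o["eef_rot"]);G=R.from_euler('xyz',[np.pi,0,yaw])
    w=(M.inv()*G).as_rotvec()
    if w[2]>0 and np.linalg.norm(w)>2.2 and False: pass
    d=(np.array(p)-o["ee_pos"])/n;out=[]
    for i in range(n):
        t=M.inv().apply(d)/.05;out.append([claw]+[round(float(v),3) for v in np.r_[t,w/n]]);M=M*R.from_rotvec(w/n)
    print(str(out).replace(" ",""))
E
python3 - <<'E'
from h import *
plan([.5306,.2259,.19],-.421+np.pi,20,0.6)
E
```

```text
[[0.6,0.571,-0.629,0.015,-0.0,-0.0,-0.123],[0.6,0.644,-0.554,0.015,-0.0,-0.0,-0.123],[0.6,0.707,-0.471,0.015,-0.0,-0.0,-0.123],[0.6,0.759,-0.381,0.015,-0.0,-0.0,-0.123],[0.6,0.8,-0.285,0.015,-0.0,-0.0,-0.123],[0.6,0.829,-0.185,0.015,-0.0,-0.0,-0.123],[0.6,0.845,-0.082,0.015,-0.0,-0.0,-0.123],[0.6,0.849,0.022,0.015,-0.0,-0.0,-0.123],[0.6,0.84,0.126,0.015,-0.0,-0.0,-0.123],[0.6,0.818,0.228,0.015,-0.0,-0.0,-0.123],[0.6,0.784,0.326,0.015,-0.0,-0.0,-0.123],[0.6,0.738,0.42,0.015,-0.0,-0.0,-0.123],[0.6,0.681,0.507,0.015,-0.0,-0.0,-0.123],[0.6,0.614,0.587,0.015,-0.0,-0.0,-0.123],[0.6,0.538,0.658,0.015,-0.0,-0.0,-0.123],[0.6,0.453,0.718,0.015,-0.0,-0.0,-0.123],[0.6,0.362,0.768,0.015,-0.0,-0.0,-0.123],[0.6,0.265,0.807,0.015,-0.0,-0.0,-0.123],[0.6,0.164,0.833,0.015,-0.0,-0.0,-0.123],[0.6,0.061,0.847,0.015,-0.0,-0.0,-0.123]]
```

Request:
move_arm:
  increments:
    - [0.6, 0.57, -0.63, 0.015, 0, 0, -0.123]
    - [0.6, 0.64, -0.55, 0.015, 0, 0, -0.123]
    - [0.6, 0.71, -0.47, 0.015, 0, 0, -0.123]
    - [0.6, 0.76, -0.38, 0.015, 0, 0, -0.123]
    - [0.6, 0.8, -0.28, 0.015, 0, 0, -0.123]
    - [0.6, 0.83, -0.18, 0.015, 0, 0, -0.123]
    - [0.6, 0.845, -0.08, 0.015, 0, 0, -0.123]
    - [0.6, 0.85, 0.02, 0.015, 0, 0, -0.123]
    - [0.6, 0.84, 0.13, 0.015, 0, 0, -0.123]
    - [0.6, 0.82, 0.23, 0.015, 0, 0, -0.123]
    - [0.6, 0.78, 0.33, 0.015, 0, 0, -0.123]
    - [0.6, 0.74, 0.42, 0.015, 0, 0, -0.123]
    - [0.6, 0.68, 0.51, 0.015, 0, 0, -0.123]
    - [0.6, 0.61, 0.59, 0.015, 0, 0, -0.123]
    - [0.6, 0.54, 0.66, 0.015, 0, 0, -0.123]
    - [0.6, 0.45, 0.72, 0.015, 0, 0, -0.123]
    - [0.6, 0.36, 0.77, 0.015, 0, 0, -0.123]
    - [0.6, 0.26, 0.81, 0.015, 0, 0, -0.123]
    - [0.6, 0.16, 0.83, 0.015, 0, 0, -0.123]
    - [0.6, 0.06, 0.85, 0.015, 0, 0, -0.123]

```text
time_s: 2.8
ee_pos: [0.5313, 0.2276, 0.1904]
eef_rot: [3.142, 0.0, 2.731]
force: [0.3, -0.7, 0.0]
grip_width: 0.0568
grip_force: 0.0
```

```bash
python3 - <<'E'
from h import *
o=ctrl.get_obs();print(o["time_s"],o["ee_pos"],o["eef_rot"],np.abs(o["joint_vel"]).max(),o["qpos"])
c=shot("wrist");r=ctrl.cut_out("plate",c)
print([(x["conf"],x["centre"],x["mask"].sum()) for x in r])
q,f=fit(PLATE,[(c,r[0]["mask"])],[.5306,.2259,-.421]);print(q,f)
im=c["color"].copy();draw(PLATE,q,0,c,im,(0,0,255));cv2.imwrite("pics/w1.png",im)
plan([q[0],q[1],.035],q[2]+np.pi,8,.6)
E
```

```text
2.8 [0.53129413 0.22759367 0.19039099] [3.14151230e+00 1.27277420e-04 2.73104268e+00] 0.943062301057264 [ 3.41374654e-01  3.74097862e-01  1.45780419e+00 -2.92373836e-05
  1.30954276e+00 -8.18864154e-01]
[(0.88, [171.4, 256.5], np.int64(8084))]
[ 0.52852698  0.22675101 -0.40722721] 0.018672199170124526
[[0.6,0.004,-0.009,0.386,-0.0,-0.0,-0.0],[0.6,0.004,-0.009,0.386,-0.0,-0.0,-0.0],[0.6,0.004,-0.009,0.386,-0.0,-0.0,-0.0],[0.6,0.004,-0.009,0.386,-0.0,-0.0,-0.0],[0.6,0.004,-0.009,0.386,-0.0,-0.0,-0.0],[0.6,0.004,-0.009,0.386,-0.0,-0.0,-0.0],[0.6,0.004,-0.009,0.386,-0.0,-0.0,-0.0],[0.6,0.004,-0.009,0.386,-0.0,-0.0,-0.0]]
```

View pics/w1.png

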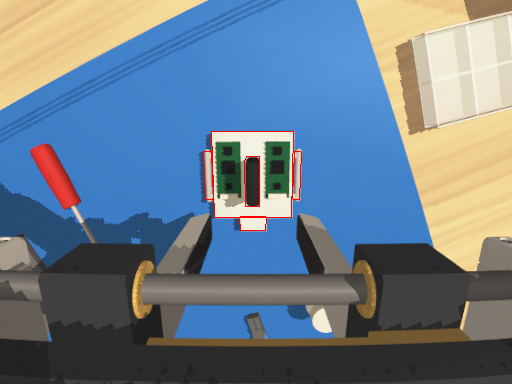

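The wrist view shows the carrier at (252,175) with the fit matching, but the arm was still settling. I'll let it settle partway down and refit.

Request:
move_arm:
  increments:
    - [0.6, 0, 0, 0.3, 0, 0, 0]
    - [0.6, 0, 0, 0.4, 0, 0, 0]
    - [0.6, 0, 0, 0.3, 0, 0, 0]
    - [0.6, 0, 0, 0, 0, 0, 0]
    - [0.6, 0, 0, 0, 0, 0, 0]
    - [0.6, 0, 0, 0, 0, 0, 0]
    - [0.6, 0, 0, 0, 0, 0, 0]

```text
time_s: 3.6
ee_pos: [0.5311, 0.2258, 0.1414]
eef_rot: [3.141, 0.001, 2.725]
force: [-0.5, 0.1, 0.4]
grip_width: 0.0565
grip_force: 0.0
```

```bash
python3 - <<'E'
from h import *
o=ctrl.get_obs();print(o["time_s"],o["ee_pos"],o["eef_rot"],np.abs(o["joint_vel"]).max(),o["force"])
c=shot("wrist");r=ctrl.cut_out("plate",c)
print([(x["conf"],x["centre"],x["mask"].sum()) for x in r])
q,f=fit(PLATE,[(c,r[0]["mask"])],[.5306,.2259,-.421]);print(q,f)
q[2]=round(q[2],4)
plan([q[0],q[1],.035],q[2]+np.pi,6,.6)
E
```

```text
3.6 [0.53108633 0.22582157 0.14138745] [3.14062582e+00 9.87399243e-04 2.72548981e+00] 0.004291405735254564 [-0.47891099  0.06993862  0.35076008]
[(0.8, [180.6, 255.8], np.int64(10485))]
[ 0.5285765   0.2267542  -0.39880337] 0.03825187101543015
[[0.6,0.009,-0.001,0.353,0.0,0.0,-0.003],[0.6,0.009,-0.0,0.353,0.0,0.0,-0.003],[0.6,0.009,-0.0,0.353,0.0,0.0,-0.003],[0.6,0.009,-0.0,0.353,0.0,0.0,-0.003],[0.6,0.008,-0.0,0.353,0.0,0.0,-0.003],[0.6,0.008,-0.0,0.353,0.0,0.0,-0.003]]
```

Request:
move_arm:
  increments:
    - [0.6, 0.01, 0, 0.35, 0, 0, -0.002]
    - [0.6, 0.01, 0, 0.35, 0, 0, -0.002]
    - [0.6, 0.01, 0, 0.35, 0, 0, -0.002]
    - [0.6, 0.01, 0, 0.35, 0, 0, -0.002]
    - [0.6, 0.01, 0, 0.35, 0, 0, -0.002]
    - [0.6, 0, 0, 0.35, 0, 0, 0]
    - [0.6, 0, 0, 0, 0, 0, 0]
    - [0.15, 0, 0, 0, 0, 0, 0]
    - [0.0, 0, 0, 0, 0, 0, 0]
    - [0.0, 0, 0, 0, 0, 0, 0]
    - [0.0, 0, 0, 0, 0, 0, 0]
    - [0.0, 0, 0, 0, 0, 0, 0]
    - [0.0, 0, 0, 0, 0, 0, 0]
    - [0.0, 0, 0, 0, 0, 0, 0]
    - [0.0, 0, 0, 0, 0, 0, 0]
  force: 35

```text
time_s: 5.2
ee_pos: [0.5286, 0.2269, 0.0357]
eef_rot: [3.141, 0.0, 2.736]
force: [-1.0, 0.3, 4.9]
grip_width: 0.0159
grip_force: 35.0
```

```bash
python3 - <<'E'
from h import *
o=ctrl.get_obs();print({k:np.round(o[k],4) for k in("ee_pos","eef_rot","force","moment","grip_width","grip_force")})
E
```

```text
{'ee_pos': array([0.5286, 0.2269, 0.0357]), 'eef_rot': array([3.1414e+00, 3.0000e-04, 2.7358e+00]), 'force': array([-1.0368,  0.3035,  4.894 ]), 'moment': array([-0.0536, -0.0128,  0.054 ]), 'grip_width': np.float64(0.0159), 'grip_force': np.float64(35.0005)}
```

Request:
move_arm:
  increments:
    - [0, 0, 0, -0.1, 0, 0, 0]
    - [0, 0, 0, -0.3, 0, 0, 0]
    - [0, 0, 0, -0.5, 0, 0, 0]
    - [0, 0, 0, -0.5, 0, 0, 0]
    - [0, 0, 0, -0.5, 0, 0, 0]
    - [0, 0, 0, -0.5, 0, 0, 0]
    - [0, 0, 0, -0.3, 0, 0, 0]
    - [0, 0, 0, 0, 0, 0, 0]
    - [0, 0, 0, 0, 0, 0, 0]
    - [0, 0, 0, 0, 0, 0, 0]

```text
time_s: 6.2
ee_pos: [0.528, 0.2266, 0.1694]
eef_rot: [-3.14, -0.001, 2.736]
force: [-0.2, 0.0, -5.0]
grip_width: 0.0155
grip_force: 35.0
```

```bash
python3 - <<'E'
from h import *
o=ctrl.get_obs();print({k:np.round(o[k],4) for k in("ee_pos","eef_rot","force","moment","grip_width","grip_force")})
for n in("top","side"):
    c=shot(n)
    r=ctrl.cut_out("plate",c)
    for x in r[:2]:
        print(n,x["conf"],fit(PLATE,[(c,x["mask"])],[.5286,.2269,-.406],o["ee_pos"][2]-.0357))
plan([.5526,-.1991,.165],.072+np.pi,13,0)
E
```

```text
{'ee_pos': array([0.528 , 0.2266, 0.1694]), 'eef_rot': array([-3.1403e+00, -1.4000e-03,  2.7358e+00]), 'force': array([-0.2119,  0.0065, -4.9737]), 'moment': array([ 0.06  , -0.0926,  0.0104]), 'grip_width': np.float64(0.0155), 'grip_force': np.float64(34.9983)}
top 0.69 (array([ 0.5286,  0.2269, -0.406 ]), np.float64(1.0))
top 0.62 (array([ 0.52701257,  0.22773122, -0.36538159]), np.float64(0.91711851278079))
side 0.89 (array([ 0.52958947,  0.2251464 , -0.40272382]), np.float64(0.1392567278940624))
side 0.61 (array([ 0.5286,  0.2269, -0.406 ]), np.float64(1.0))
[[0,-0.293,-0.587,0.008,-0.0,-0.0,-0.037],[0,-0.271,-0.598,0.008,-0.0,-0.0,-0.037],[0,-0.249,-0.607,0.008,-0.0,-0.0,-0.037],[0,-0.227,-0.616,0.008,-0.0,-0.0,-0.037],[0,-0.204,-0.624,0.008,-0.0,-0.0,-0.037],[0,-0.181,-0.631,0.008,-0.0,-0.0,-0.037],[0,-0.157,-0.637,0.007,-0.0,-0.0,-0.037],[0,-0.134,-0.642,0.007,-0.0,-0.0,-0.037],[0,-0.11,-0.647,0.007,-0.0,-0.0,-0.037],[0,-0.086,-0.65,0.007,-0.0,-0.0,-0.037],[0,-0.062,-0.653,0.007,-0.0,-0.0,-0.037],[0,-0.038,-0.655,0.007,-0.0,-0.0,-0.037],[0,-0.014,-0.656,0.007,-0.0,-0.0,-0.037]]
```

Request:
move_arm:
  increments:
    - [0, -0.29, -0.59, 0.008, 0, 0, -0.037]
    - [0, -0.27, -0.6, 0.008, 0, 0, -0.037]
    - [0, -0.25, -0.61, 0.008, 0, 0, -0.037]
    - [0, -0.23, -0.62, 0.008, 0, 0, -0.037]
    - [0, -0.2, -0.62, 0.008, 0, 0, -0.037]
    - [0, -0.18, -0.63, 0.008, 0, 0, -0.037]
    - [0, -0.16, -0.64, 0.007, 0, 0, -0.037]
    - [0, -0.13, -0.64, 0.007, 0, 0, -0.037]
    - [0, 0, 0, 0, 0, 0, 0]
    - [0, 0, 0, 0, 0, 0, 0]
    - [0, 0, 0, 0, 0, 0, 0]
    - [0, 0, 0, 0, 0, 0, 0]

```text
time_s: 7.6
ee_pos: [0.5432, -0.0347, 0.1673]
eef_rot: [3.141, -0.0, 3.033]
force: [0.6, -0.7, -4.3]
grip_width: 0.0158
grip_force: 35.0
```

```bash
python3 - <<'E'
from h import *
o=ctrl.get_obs();print({k:np.round(o[k],4) for k in("ee_pos","eef_rot","force","grip_width","joint_vel")})
c=shot("wrist")
im=c["color"].copy()
r=ctrl.cut_out("dock",c)
for x in r[:2]: print(x["conf"],x["centre"],x["mask"].sum())
dq,f=fit(DOCK,[(c,r[0]["mask"])],[.5526,-.1991,.072]);print(dq,f)
r=ctrl.cut_out("plate",c);z=o["ee_pos"][2]-.0357
for x in r[:2]: print(x["conf"],x["centre"],x["mask"].sum())
g=[*o["ee_pos"][:2],o["eef_rot"][2]-np.pi]
q,f=fit(PLATE,[(c,r[0]["mask"])],g,z);print("plate",g,q,f)
draw(DOCK,dq,0,c,im,(0,0,255));draw(PLATE,g,z,c,im,(0,255,255))
cv2.imwrite("pics/w2.png",cv2.resize(im,(800,600)))
cv2.imwrite("w2raw.png",c["color"])
E
```

```text
{'ee_pos': array([ 0.5432, -0.0347,  0.1673]), 'eef_rot': array([ 3.1415e+00, -1.0000e-04,  3.0327e+00]), 'force': array([ 0.6077, -0.684 , -4.3283]), 'grip_width': np.float64(0.0158), 'joint_vel': array([-0.0004, -0.0005,  0.0011, -0.0011, -0.0018, -0.0021])}
0.71 [199.1, 106.5] 15783
[ 0.55551893 -0.20057601  0.0705274 ] 0.18139607679465775
0.67 [191.2, 253.4] 15951
plate [np.float64(0.5432169756968734), np.float64(-0.03466988112192468), np.float64(-0.10884453902781432)] [ 0.54165138 -0.03405511 -0.10875013] 0.3079933895798904
```

View pics/w2.png

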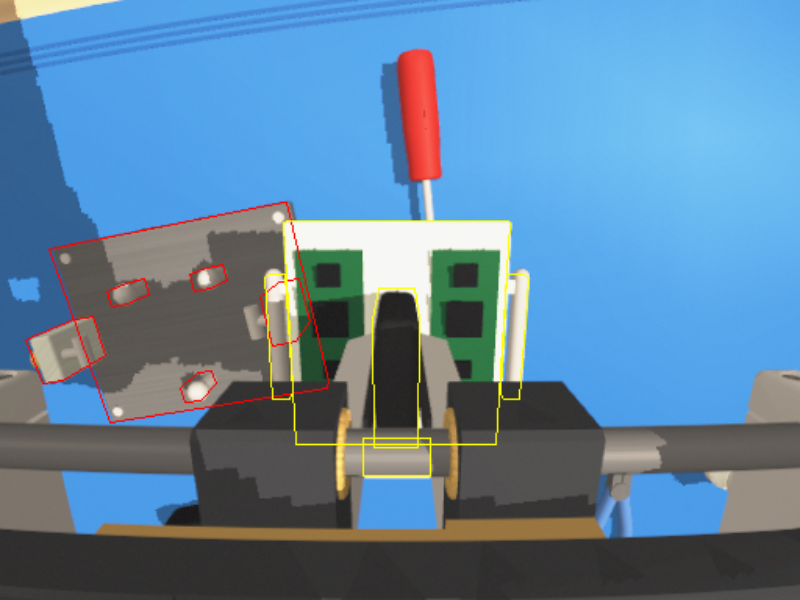

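The wrist view shows the dock partly hidden at (185,310) and the carrier held square, its outline matching. I'll refit the dock using only the unobstructed region and check the balls in a crop.

```bash
python3 - <<'E'
from h import *
import h
c=shot("wrist");im=c["color"].copy()
V=np.zeros((384,512),bool);V[:240,:165]=True
m=ctrl.cut_out("dock",c)[0]["mask"]&V
s0=h.sil
h.sil=lambda *a:s0(*a)&V
for q0 in([.5526,-.1991,.072],[.5555,-.2006,.0705]):
    dq,f=fit(DOCK,[(c,m)],q0);print(dq,f)
B=np.array([[50,0,34.6],[-32,32,34.6],[-32,-32,34.6]])/1e3
b=proj(place(B,dq,0),c);print(b)
big=cv2.resize(im[100:290,10:210],None,fx=4,fy=4,interpolation=cv2.INTER_CUBIC)[:600]
for x,y in b: cv2.circle(big,(int((x-10+.5)*4),int((y-100+.5)*4)),int(4*286.8*.008/.31),(0,0,255),1)
cv2.imwrite("pics/b.png",big)
E
```

```text
[ 0.55550178 -0.19790134  0.06555715] 0.009243493067380149
[ 0.5554945  -0.1979193   0.06558504] 0.00932306445074993
[[126.42437169 249.13594861]
 [133.32302162 178.18970452]
 [ 80.44813886 187.83720473]]
```

View pics/b.png

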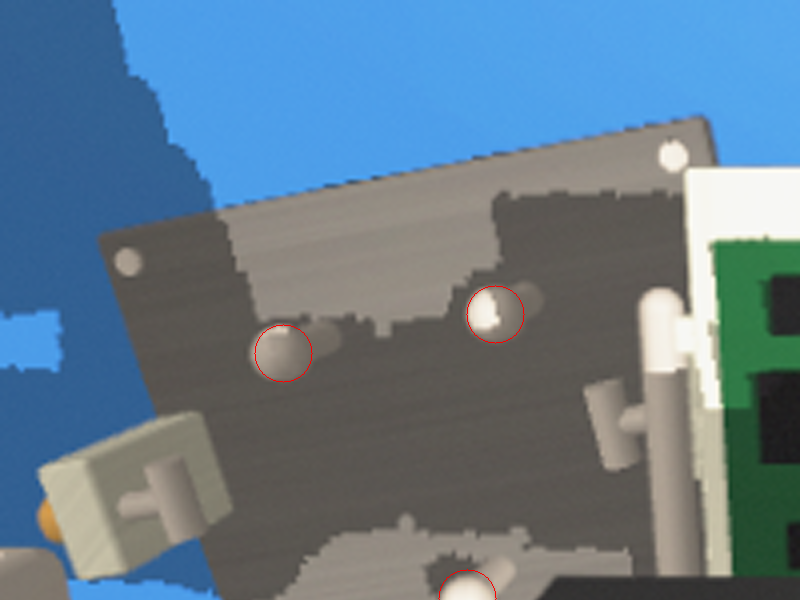

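Ball circles land on the balls to within about 1 px, so the dock is at (0.5553, -0.198, 0.066).

```bash
python3 - <<'E'
from h import *
plan([.5553,-.198,.108],.066+np.pi,8,0)
E
```

```text
[[0,-0.074,-0.401,0.148,-0.0,0.0,-0.022],[0,-0.066,-0.403,0.148,-0.0,0.0,-0.022],[0,-0.057,-0.404,0.148,-0.0,0.0,-0.022],[0,-0.048,-0.405,0.148,-0.0,0.0,-0.022],[0,-0.039,-0.406,0.148,-0.0,0.0,-0.022],[0,-0.03,-0.407,0.148,-0.0,0.0,-0.022],[0,-0.021,-0.408,0.148,-0.0,0.0,-0.022],[0,-0.012,-0.408,0.148,-0.0,0.0,-0.022]]
```

Request:
move_arm:
  increments:
    - [0, -0.074, -0.4, 0, 0, 0, -0.022]
    - [0, -0.066, -0.403, 0, 0, 0, -0.022]
    - [0, -0.057, -0.404, 0, 0, 0, -0.022]
    - [0, -0.048, -0.405, 0, 0, 0, -0.022]
    - [0, -0.039, -0.406, 0, 0, 0, -0.022]
    - [0, -0.03, -0.407, 0, 0, 0, -0.022]
    - [0, -0.021, -0.408, 0, 0, 0, -0.022]
    - [0, -0.012, -0.408, 0, 0, 0, -0.022]
    - [0, 0, 0, 0.3, 0, 0, 0]
    - [0, 0, 0, 0.4, 0, 0, 0]
    - [0, 0, 0, 0.3, 0, 0, 0]
    - [0, 0, 0, 0.18, 0, 0, 0]
    - [0, 0, 0, 0, 0, 0, 0]
    - [0, 0, 0, 0, 0, 0, 0]
    - [0, 0, 0, 0, 0, 0, 0]
    - [0, 0, 0, 0, 0, 0, 0]

```text
time_s: 9.45
ee_pos: [0.5556, -0.1984, 0.1091]
eef_rot: [-3.141, 0.001, -3.075]
force: [0.5, -0.4, -4.8]
grip_width: 0.0155
grip_force: 35.0
```

```bash
python3 - <<'E'
from h import *
o=ctrl.get_obs();print({k:np.round(o[k],4) for k in("time_s","ee_pos","eef_rot","force","moment","grip_width")})
z=o["ee_pos"][2]-.0357;g=[*o["ee_pos"][:2],o["eef_rot"][2]%(2*np.pi)-np.pi]
d=[.5553,-.198,.066];print(g)
c=shot("wrist");s=shot("side")
a=c["color"].copy();draw(DOCK,d,0,c,a,(0,0,255));draw(PLATE,g,z,c,a,(0,255,255))
b=s["color"].copy();draw(DOCK,d,0,s,b,(0,0,255));draw(PLATE,g,z,s,b,(0,255,255))
cv2.imwrite("pics/h1.png",np.vstack([cv2.resize(a[100:290,100:410],(490,300)),cv2.resize(b[80:155,195:318],(490,300),interpolation=cv2.INTER_CUBIC)]))
E
```

```text
{'time_s': np.float64(9.45), 'ee_pos': array([ 0.5556, -0.1984,  0.1091]), 'eef_rot': array([-3.1410e+00,  1.1000e-03, -3.0752e+00]), 'force': array([ 0.5412, -0.3546, -4.8283]), 'moment': array([ 0.1129, -0.1082,  0.0108]), 'grip_width': np.float64(0.0155)}
[np.float64(0.5556032875020485), np.float64(-0.19835443611281434), np.float64(0.0663442226922002)]
```

View pics/h1.png

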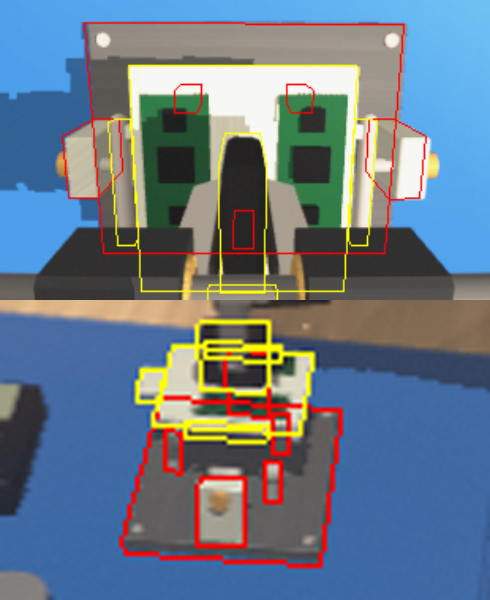

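Alignment looks good: the plate edges match at (129–358), and the side view agrees. I'll descend to just above the noses.

Request:
move_arm:
  increments:
    - [0, 0, 0, 0.1, 0, 0, 0]
    - [0, 0, 0, 0.15, 0, 0, 0]
    - [0, 0, 0, 0.15, 0, 0, 0]
    - [0, 0, 0, 0.1, 0, 0, 0]
    - [0, 0, 0, 0, 0, 0, 0]
    - [0, 0, 0, 0, 0, 0, 0]
    - [0, 0, 0, 0, 0, 0, 0]

```text
time_s: 10.25
ee_pos: [0.5554, -0.1984, 0.0835]
eef_rot: [-3.141, 0.0, -3.075]
force: [0.7, -0.3, -4.4]
grip_width: 0.0159
grip_force: 35.0
```

Request:
move_arm:
  increments:
    - [0, 0, 0, 0.02, 0, 0, 0]
    - [0, 0, 0, 0.02, 0, 0, 0]
    - [0, 0, 0, 0.02, 0, 0, 0]
    - [0, 0, 0, 0, 0, 0, 0]
    - [0, 0, 0, 0, 0, 0, 0]

```text
time_s: 10.75
ee_pos: [0.5558, -0.1978, 0.0811]
eef_rot: [3.141, 0.001, -3.075]
force: [-0.0, 6.5, 3.6]
grip_width: 0.016
grip_force: 35.0
```

Request:
move_arm:
  increments:
    - [0, 0, 0, 0.02, 0, 0, 0]
    - [0, 0, 0, 0.02, 0, 0, 0]
    - [0, 0, 0, 0, 0, 0, 0]
    - [0, 0, 0, 0, 0, 0, 0]

```text
time_s: 11.15
ee_pos: [0.5556, -0.1976, 0.0787]
eef_rot: [3.141, 0.001, -3.075]
force: [-0.6, 5.9, -0.5]
grip_width: 0.0156
grip_force: 35.0
```

```bash
python3 - <<'E'
from h import *
o=ctrl.get_obs();print({k:np.round(o[k],4) for k in("time_s","ee_pos","eef_rot","force","moment","grip_width")})
E
```

```text
{'time_s': np.float64(11.15), 'ee_pos': array([ 0.5556, -0.1976,  0.0787]), 'eef_rot': array([ 3.1407e+00,  8.0000e-04, -3.0751e+00]), 'force': array([-0.5888,  5.8535, -0.4974]), 'moment': array([ 1.2707, -0.2609,  0.0253]), 'grip_width': np.float64(0.0156)}
```

Request:
move_arm:
  increments:
    - [0, 0, 0.02, -0.02, 0, 0, 0]
    - [0, 0, 0.015, 0, 0, 0, 0]
    - [0, 0, 0, 0, 0, 0, 0]
    - [0, 0, 0, 0, 0, 0, 0]

```text
time_s: 11.55
ee_pos: [0.5553, -0.1967, 0.0796]
eef_rot: [-3.141, 0.001, -3.075]
force: [0.1, 0.6, 0.5]
grip_width: 0.0158
grip_force: 35.0
```

Request:
move_arm:
  increments:
    - [0, 0, 0, 0.02, 0, 0, 0]
    - [0, 0, 0, 0, 0, 0, 0]
    - [0, 0, 0, 0, 0, 0, 0]

```text
time_s: 11.85
ee_pos: [0.5554, -0.1967, 0.0787]
eef_rot: [-3.141, 0.001, -3.075]
force: [0.3, 0.6, 5.3]
grip_width: 0.0158
grip_force: 35.0
```

```bash
python3 - <<'E'
from h import *
o=ctrl.get_obs();print({k:np.round(o[k],4) for k in("time_s","ee_pos","eef_rot","force","moment","grip_width")})
E
```

```text
{'time_s': np.float64(11.85), 'ee_pos': array([ 0.5554, -0.1967,  0.0787]), 'eef_rot': array([-3.1412e+00,  8.0000e-04, -3.0755e+00]), 'force': array([0.2613, 0.6286, 5.2635]), 'moment': array([ 0.2015, -0.2682,  0.0326]), 'grip_width': np.float64(0.0158)}
```

Both noses are now loaded evenly, so I'll continue down in 1 mm steps.

Request:
move_arm:
  increments:
    - [0, 0, 0, 0.02, 0, 0, 0]
    - [0, 0, 0, 0, 0, 0, 0]
    - [0, 0, 0, 0, 0, 0, 0]

```text
time_s: 12.15
ee_pos: [0.5552, -0.1965, 0.0771]
eef_rot: [3.142, 0.0, -3.075]
force: [1.9, 1.3, 1.7]
grip_width: 0.0156
grip_force: 35.0
```

Request:
move_arm:
  increments:
    - [0, 0, 0, 0.02, 0, 0, 0]
    - [0, 0, 0, 0, 0, 0, 0]
    - [0, 0, 0, 0, 0, 0, 0]

```text
time_s: 12.45
ee_pos: [0.5549, -0.1964, 0.0759]
eef_rot: [3.141, -0.001, -3.075]
force: [2.6, 0.1, -3.7]
grip_width: 0.0157
grip_force: 35.0
```

Request:
move_arm:
  increments:
    - [0, 0, 0, 0.02, 0, 0, 0]
    - [0, 0, 0, 0, 0, 0, 0]
    - [0, 0, 0, 0, 0, 0, 0]

```text
time_s: 12.75
ee_pos: [0.5549, -0.1964, 0.0749]
eef_rot: [3.141, -0.001, -3.075]
force: [1.4, -0.3, -5.2]
grip_width: 0.0155
grip_force: 35.0
```

Request:
move_arm:
  increments:
    - [0, 0, 0, 0.01, 0, 0, 0]
    - [0, 0, 0, 0, 0, 0, 0]
    - [0, 0, 0, 0, 0, 0, 0]

```text
time_s: 13.05
ee_pos: [0.555, -0.1965, 0.0747]
eef_rot: [3.141, -0.001, -3.075]
force: [-0.1, 0.3, -4.8]
grip_width: 0.0155
grip_force: 35.0
```

Request:
move_arm:
  increments:
    - [0, 0, 0, 0.02, 0, 0, 0]
    - [0, 0, 0, 0, 0, 0, 0]
    - [0, 0, 0, 0, 0, 0, 0]

```text
time_s: 13.35
ee_pos: [0.5551, -0.1965, 0.0736]
eef_rot: [3.141, -0.0, -3.075]
force: [0.1, 0.5, -6.2]
grip_width: 0.016
grip_force: 35.0
```

Request:
move_arm:
  increments:
    - [0, 0, 0, 0.01, 0, 0, 0]
    - [0, 0, 0, 0, 0, 0, 0]
    - [0, 0, 0, 0, 0, 0, 0]

```text
time_s: 13.65
ee_pos: [0.5551, -0.1965, 0.0732]
eef_rot: [3.141, -0.0, -3.075]
force: [0.3, 0.9, -5.9]
grip_width: 0.0158
grip_force: 35.0
```

```bash
python3 - <<'E'
from h import *
o=ctrl.get_obs();print({k:np.round(o[k],4) for k in("time_s","ee_pos","eef_rot","force","moment","grip_width")})
E
```

```text
{'time_s': np.float64(13.65), 'ee_pos': array([ 0.5551, -0.1965,  0.0732]), 'eef_rot': array([ 3.1415e+00, -3.0000e-04, -3.0754e+00]), 'force': array([ 0.3259,  0.9479, -5.9273]), 'moment': array([ 0.0869, -0.2205,  0.0203]), 'grip_width': np.float64(0.0158)}
```

The carrier is about 1.5 mm above home with only small lateral forces. I'll release so it can centre, then retreat up.

Request:
move_arm:
  increments:
    - [0.35, 0, 0, 0, 0, 0, 0]
    - [0.35, 0, 0, 0, 0, 0, 0]
    - [0.35, 0, 0, 0, 0, 0, 0]
    - [0.35, 0, 0, 0, 0, 0, 0]
    - [0.35, 0, 0, 0, 0, 0, 0]

```text
time_s: 14.15
ee_pos: [0.5552, -0.1966, 0.0735]
eef_rot: [-3.141, 0.0, -3.075]
force: [-0.5, -1.0, -0.8]
grip_width: 0.0329
grip_force: 0.0
```

Request:
move_arm:
  increments:
    - [0.35, 0, 0, -0.3, 0, 0, 0]
    - [0.35, 0, 0, -0.4, 0, 0, 0]
    - [0.35, 0, 0, -0.3, 0, 0, 0]
    - [0.35, 0, 0, 0, 0, 0, 0]
    - [0, 0, 0, 0, 0, 0, 0]
    - [0, 0, 0, 0, 0, 0, 0]
    - [0, 0, 0, 0, 0, 0, 0]
    - [0, 0, 0, 0, 0, 0, 0]

```text
time_s: 14.95
ee_pos: [0.555, -0.1965, 0.1228]
eef_rot: [3.141, -0.001, -3.075]
force: [0.7, 0.2, 0.4]
grip_width: 0.0042
grip_force: 0.0
```

```bash
python3 - <<'E'
from h import *
o=ctrl.get_obs();print({k:np.round(o[k],4) for k in("time_s","ee_pos","eef_rot","force","moment","grip_width")})
d=[.5553,-.198,.066];g=[.5551,-.1965,.066]
c=shot("wrist");s=shot("side")
m=ctrl.cut_out("plate",c)[0]["mask"]
a=c["color"].copy();draw(PLATE,g,.036,c,a,(0,255,255))
b=s["color"].copy();draw(PLATE,g,.036,s,b,(0,255,255))
cv2.imwrite("pics/h2.png",np.vstack([cv2.resize(a[100:290,100:410],(490,300)),cv2.resize(b[80:155,195:318],(490,300),interpolation=cv2.INTER_CUBIC)]))
E
```

```text
{'time_s': np.float64(14.95), 'ee_pos': array([ 0.555 , -0.1965,  0.1228]), 'eef_rot': array([ 3.1411e+00, -9.0000e-04, -3.0754e+00]), 'force': array([0.6531, 0.2483, 0.4082]), 'moment': array([ 0.0999, -0.0899, -0.0181]), 'grip_width': np.float64(0.0042)}
```

View pics/h2.png

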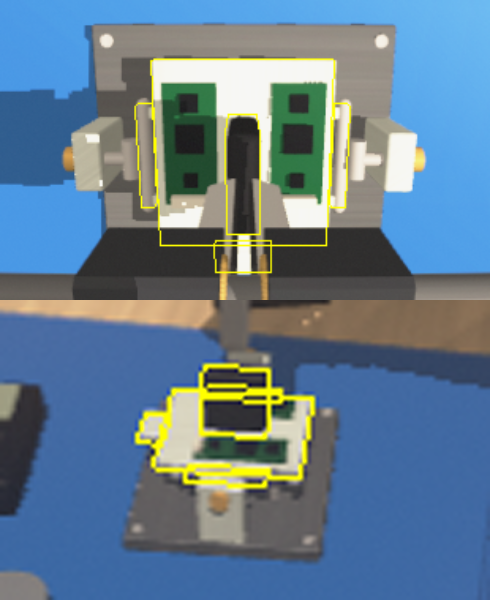

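It sits at home on the dock, matching the home outline. Now the bedding push with shut fingers on the grip block top (z ≈ 102 mm).

Request:
move_arm:
  increments:
    - [0, 0, 0, 0.1, 0, 0, 0]
    - [0, 0, 0, 0.15, 0, 0, 0]
    - [0, 0, 0, 0.1, 0, 0, 0]
    - [0, 0, 0, 0.02, 0, 0, 0]
    - [0, 0, 0, 0, 0, 0, 0]
    - [0, 0, 0, 0, 0, 0, 0]
    - [0, 0, 0, 0, 0, 0, 0]

```text
time_s: 15.8
ee_pos: [0.555, -0.1965, 0.1048]
eef_rot: [3.141, -0.0, -3.075]
force: [-3.7, 0.7, 4.4]
grip_width: 0.0004
grip_force: 2.2
```

Request:
move_arm:
  increments:
    - [0, 0, 0, 0.02, 0, 0, 0]
    - [0, 0, 0, 0, 0, 0, 0]
    - [0, 0, 0, 0, 0, 0, 0]

```text
time_s: 16.1
ee_pos: [0.5552, -0.1965, 0.1047]
eef_rot: [-3.141, 0.0, -3.075]
force: [-6.0, 2.5, 12.7]
grip_width: 0.0004
grip_force: 6.3
```

Request:
move_arm:
  increments:
    - [0, 0, 0, 0.01, 0, 0, 0]
    - [0, 0, 0, 0, 0, 0, 0]

```text
time_s: 16.3
ee_pos: [0.5552, -0.1965, 0.1046]
eef_rot: [-3.141, 0.0, -3.075]
force: [-8.5, 3.1, 17.1]
grip_width: 0.0003
grip_force: 8.4
```

Request:
move_arm:
  increments:
    - [0, 0, 0, 0.01, 0, 0, 0]
    - [0, 0, 0, 0, 0, 0, 0]

```text
time_s: 16.5
ee_pos: [0.5552, -0.1966, 0.1045]
eef_rot: [-3.141, 0.001, -3.075]
force: [-10.1, 3.7, 20.9]
grip_width: 0.0004
grip_force: 10.4
```

The vertical force is about 21 N, but there's roughly 10 N sideways from arm compliance. I'll ease that out so the push is straight down.

Request:
move_arm:
  increments:
    - [0, 0.012, 0.006, 0, 0, 0, 0]
    - [0, 0, 0, 0, 0, 0, 0]

```text
time_s: 16.7
ee_pos: [0.5551, -0.1965, 0.1046]
eef_rot: [-3.14, 0.002, -3.075]
force: [-5.9, 1.3, 17.4]
grip_width: 0.0002
grip_force: 9.1
```

```bash
python3 - <<'E'
from h import *
o=ctrl.get_obs();print({k:np.round(o[k],4) for k in("time_s","ee_pos","eef_rot","force","moment","grip_width")})
E
```

```text
{'time_s': np.float64(16.7), 'ee_pos': array([ 0.5551, -0.1965,  0.1046]), 'eef_rot': array([-3.1404e+00,  2.2000e-03, -3.0754e+00]), 'force': array([-5.9449,  1.255 , 17.3887]), 'moment': array([ 4.423e-01,  9.654e-01, -6.000e-04]), 'grip_width': np.float64(0.0002)}
```

Request:
move_arm:
  increments:
    - [0, 0.01, 0.003, 0.008, 0, 0, 0]
    - [0, 0.007, 0, 0.007, 0, 0, 0]
    - [0, 0, 0, 0, 0, 0, 0]

```text
time_s: 17.0
ee_pos: [0.5551, -0.1965, 0.1045]
eef_rot: [-3.14, 0.004, -3.075]
force: [-3.1, 2.1, 20.7]
grip_width: 0.0003
grip_force: 10.7
```

Request:
move_arm:
  increments:
    - [0, 0.01, 0, 0.01, 0, 0, 0]
    - [0, 0, 0, 0, 0, 0, 0]

```text
time_s: 17.2
ee_pos: [0.555, -0.1966, 0.1045]
eef_rot: [-3.139, 0.006, -3.075]
force: [-2.0, 2.9, 23.6]
grip_width: 0.0007
grip_force: 11.9
```

Request:
move_arm:
  increments:
    - [0, 0.002, 0.003, -0.006, 0, 0, 0]
    - [0, 0, 0, 0, 0, 0, 0]
    - [0, 0, 0, 0, 0, 0, 0]
    - [0, 0, 0, 0, 0, 0, 0]

```text
time_s: 17.6
ee_pos: [0.5549, -0.1965, 0.1045]
eef_rot: [-3.139, 0.006, -3.075]
force: [0.0, 1.9, 20.3]
grip_width: 0.0008
grip_force: 10.4
```

Request:
move_arm:
  increments:
    - [0, 0, 0, 0, 0, 0, 0]
    - [0, 0, 0, 0, 0, 0, 0]
    - [0, 0, 0, 0, 0, 0, 0]
    - [0, 0, 0, 0, 0, 0, 0]
    - [0, 0, 0, 0, 0, 0, 0]
    - [0, 0, 0, 0, 0, 0, 0]
    - [0, 0, 0, 0, 0, 0, 0]
    - [0, 0, 0, 0, 0, 0, 0]
    - [0, 0, 0, 0, 0, 0, 0]
    - [0, 0, 0, 0, 0, 0, 0]
    - [0, 0, 0, 0, 0, 0, 0]
    - [0, 0, 0, 0, 0, 0, 0]

```text
time_s: 18.8
ee_pos: [0.5549, -0.1965, 0.1045]
eef_rot: [-3.139, 0.006, -3.075]
force: [0.5, 1.7, 20.8]
grip_width: 0.0006
grip_force: 10.4
```

The push held at 20–21 N, straight down, for over a second. Next I'll retreat and check that the seat is level.

Request:
move_arm:
  increments:
    - [0, 0, 0, -0.02, 0, 0, 0]
    - [0, 0, 0, -0.1, 0, 0, 0]
    - [0, 0, 0, -0.3, 0, 0, 0]
    - [0, 0, 0, -0.5, 0, 0, 0]
    - [0, 0, 0, -0.6, 0, 0, 0]
    - [0, 0, 0, -0.6, 0, 0, 0]
    - [0, 0, 0, 0, 0, 0, 0]
    - [0, 0, 0, 0, 0, 0, 0]
    - [0, 0, 0, 0, 0, 0, 0]

```text
time_s: 19.7
ee_pos: [0.5526, -0.1959, 0.2069]
eef_rot: [3.141, -0.002, -3.075]
force: [-0.0, 0.4, -0.3]
grip_width: 0.0004
grip_force: 0.0
```

```bash
python3 - <<'E'
from h import *
o=ctrl.get_obs();print({k:np.round(o[k],4) for k in("time_s","ee_pos","force")})
d=[.5549,-.1965,.066]
c=shot("wrist");s=shot("side")
for n,k in(("w",c),("s",s)):
    r=ctrl.cut_out("plate",k);r=[x for x in r if x["mask"].sum()>500]
    best=min((fit(PLATE,[(k,x["mask"])],d,z)[::-1]+(z,) for x in r[:2] for z in(.034,.036,.038,.041,.045)),key=lambda t:t[0]);print(n,best)
a=c["color"].copy();draw(PLATE,d,.038,c,a,(0,255,255))
b=cv2.resize(s["color"][80:155,195:318],(490,300),interpolation=cv2.INTER_CUBIC)
cv2.imwrite("pics/f.png",np.vstack([cv2.resize(a[100:290,100:410],(490,300)),b]))
E
```

```text
{'time_s': np.float64(19.7), 'ee_pos': array([ 0.5526, -0.1959,  0.2069]), 'force': array([-0.0007,  0.408 , -0.2844])}
w (np.float64(0.1143717920107119), array([ 0.55539065, -0.19629213,  0.06330016]), 0.034)
s (np.float64(0.09462151394422313), array([ 0.55801368, -0.19913747,  0.0531475 ]), 0.036)
```

View pics/f.png

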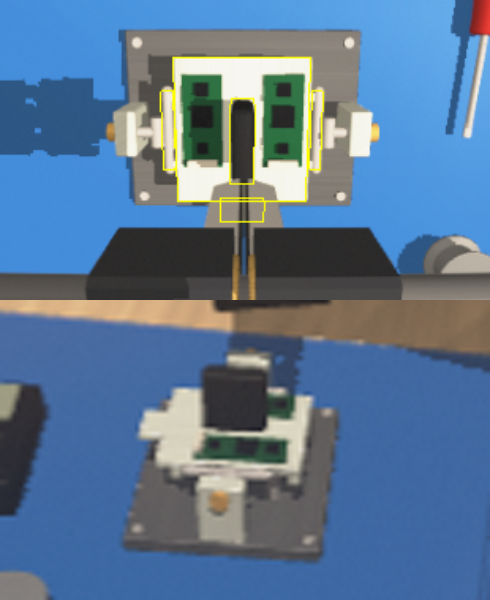

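It looks seated. The block top was met at 104.8 mm rather than 102 mm, so I'll touch the bare mat in front of the dock to see whether mat thickness explains the difference.

Request:
move_arm:
  increments:
    - [0, 0.5, 0, 0, 0, 0, 0]
    - [0, 0.6, 0, 0, 0, 0, 0]
    - [0, 0.6, 0, 0, 0, 0, 0]
    - [0, 0.5, 0, 0, 0, 0, 0]
    - [0, 0, 0, 0.6, 0, 0, 0]
    - [0, 0, 0, 0.8, 0, 0, 0]
    - [0, 0, 0, 0.8, 0, 0, 0]
    - [0, 0, 0, 0.8, 0, 0, 0]
    - [0, 0, 0, 0.5, 0, 0, 0]
    - [0, 0, 0, 0.42, 0, 0, 0]
    - [0, 0, 0, 0, 0, 0, 0]
    - [0, 0, 0, 0, 0, 0, 0]
    - [0, 0, 0, 0, 0, 0, 0]

```text
time_s: 21.2
ee_pos: [0.4439, -0.2037, 0.0131]
eef_rot: [-3.141, 0.001, -3.075]
force: [-0.1, 0.6, 0.6]
grip_width: -0.0
grip_force: 0.0
```

Request:
move_arm:
  increments:
    - [0, 0, 0, 0.02, 0, 0, 0]
    - [0, 0, 0, 0.02, 0, 0, 0]
    - [0, 0, 0, 0, 0, 0, 0]
    - [0, 0, 0, 0, 0, 0, 0]

```text
time_s: 21.6
ee_pos: [0.4434, -0.2034, 0.0101]
eef_rot: [-3.141, 0.0, -3.075]
force: [0.1, 0.4, 0.1]
grip_width: 0.0005
grip_force: 0.0
```

Request:
move_arm:
  increments:
    - [0, 0, 0, 0.02, 0, 0, 0]
    - [0, 0, 0, 0.02, 0, 0, 0]
    - [0, 0, 0, 0, 0, 0, 0]
    - [0, 0, 0, 0, 0, 0, 0]

```text
time_s: 22.0
ee_pos: [0.4433, -0.2033, 0.0078]
eef_rot: [3.141, -0.0, -3.075]
force: [-0.1, 0.7, -0.8]
grip_width: 0.0003
grip_force: 0.0
```

Request:
move_arm:
  increments:
    - [0, 0, 0, 0.03, 0, 0, 0]
    - [0, 0, 0, 0.03, 0, 0, 0]
    - [0, 0, 0, 0, 0, 0, 0]
    - [0, 0, 0, 0, 0, 0, 0]

```text
time_s: 22.4
ee_pos: [0.4433, -0.2033, 0.0048]
eef_rot: [3.142, -0.0, -3.075]
force: [-0.7, 0.3, 0.3]
grip_width: 0.0005
grip_force: 0.0
```

Request:
move_arm:
  increments:
    - [0, 0, 0, 0.02, 0, 0, 0]
    - [0, 0, 0, 0, 0, 0, 0]
    - [0, 0, 0, 0, 0, 0, 0]

```text
time_s: 22.7
ee_pos: [0.4433, -0.2033, 0.0039]
eef_rot: [3.142, -0.0, -3.075]
force: [-0.5, -0.6, 1.0]
grip_width: 0.0008
grip_force: 0.0
```

Request:
move_arm:
  increments:
    - [0, 0, 0, 0.02, 0, 0, 0]
    - [0, 0, 0, 0, 0, 0, 0]
    - [0, 0, 0, 0, 0, 0, 0]

```text
time_s: 23.0
ee_pos: [0.4434, -0.2034, 0.0033]
eef_rot: [-3.141, 0.0, -3.075]
force: [-1.3, 0.7, 6.2]
grip_width: 0.0004
grip_force: 3.2
```

The mat top is at about 3.3 mm, so the block top should be at about 105 mm. That confirms the carrier is fully home. I'll retreat and hand in.

Request:
move_arm:
  increments:
    - [0, 0, 0, -0.2, 0, 0, 0]
    - [0, 0, 0, -0.6, 0, 0, 0]
    - [0, 0, 0, -0.8, 0, 0, 0]
    - [0, 0, 0, -0.8, 0, 0, 0]
    - [0, 0, 0, -0.6, 0, 0, 0]
    - [0, 0, 0, 0, 0, 0, 0]
    - [0, 0, 0, 0, 0, 0, 0]
    - [0, 0, 0, 0, 0, 0, 0]

```text
time_s: 23.8
ee_pos: [0.4428, -0.2031, 0.152]
eef_rot: [3.141, -0.001, -3.075]
force: [-0.1, 0.3, -0.3]
grip_width: 0.0005
grip_force: 0.0
```

```bash
python3 -c "
from station import ctrl
print(ctrl.hand_in())"
```

```text
the job is handed in; nothing more can be done
None
```

The carrier is home on the three balls with its tab over the single ball, bedded at 20–21 N for over a second (highest reading 23.6 N), released and handed in at about 24 s; the verdict was not shown.

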